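Latch the lotion caddy to its stall dock

ROBOT

A 6-joint arm with a two-finger parallel gripper is mounted at the origin on the work surface. World frame = base frame: x ahead of the robot, y to its left, z up, the work surface at z = 0. Lengths are in m, angles in rad, forces in N, time in s.
With the tool pointing down it reaches from about 0.35 to 0.775 m from the base axis. Payload 5.5 kg.
Tool frame: the origin (TCP) lies at the very end of the fingers, on their centre line; the grasp point (between the pads) lies 19 mm behind it; z points along the fingers, y is the direction in which the jaws open and shut (so a half turn about z gives the same grasp; the last joint's range is limited). The gripper opens to 85 mm and grips with 20 to 120 N. Pads are 22 mm wide; open, the fingers measure 114 mm over their backs; the gripper's body (76 mm by 85 mm) begins 54 mm behind the grasp point. The pads swing forward as they close: fully open they stand 13 mm farther back than shut.
Start: joints at [-1.488, 0.313, 0.046, 1.304, 0, 1.431], TCP at [0.127, -0.561, 0.231] pointing down, gripper open.
Joint ranges: [-2.76, 2.76], [-0.86, 1.69], [-1.03, 1.26], [-2.2, 2.34], [-1.47, 1.5], [-3.14, 3.14]. Speed limits (rad/s): [2.57, 2.57, 3.14, 3.14, 3.14, 3.14].

INTERFACE

Orientations are given as a unit quaternion [w, x, y, z].
In Python, from workcell import get_state, imaging, env, spotter gives the robot as it stands.
- The arm moves only by the tool play_rows, never from a script. Its argument "moves" is a list of rows, each an object with "claw": the finger opening in cm, from 0 to 8.54; "delta_pos": the shift along the tool's x, y, z in cm, a list of three; "twist": the turn about the tool's z in degrees. A call has 1 to 12 rows; each row is the pose to reach, as a shift and turn from the pose commanded when the call began, along the tool's axes at that moment; what a row does not reach only later rows make up. A row lasts 1/8 s, in which the tool goes at most 62.5 mm and 10.7 degrees, less where a joint would pass 70% of its speed; a pose out of reach is approached as far as the arm can. A call with a gripper value outside its range is refused whole. The fingers move at their own pace and stop on an object; "force" is the grip in N (left out, the last holds). Time passes only in rows, so rows that repeat a pose let the fingers close. It gives the time, the measured TCP pose, the force and the opening at its end, in the units of the state.
- get_state(): the state, without advancing time (a new reading comes with each control period).
- imaging.read_camera(name): name is "scene" or "top" or "wrist"; returns the picture (420x560x3 uint8, red, green, blue); there is no depth.
- imaging.camera_info(name): a dict with "fx", "fy", "cx", "cy" (pixels), "world_to_cam" (4x4, takes a point from world to camera coordinates). Camera axes: x right, y down, z forward; pixel columns grow to the right and rows downward; lengths in m; the calibration is good to about 2 mm. The wrist camera is an equidistant fisheye: a pixel r from the principal point sees the ray r / f radians off the axis. A picture is of the moment at which its call begins: read the wrist's pose just before it. camera_info takes no time and is no camera call; for the wrist camera it gives the pose at the moment of the call.
- env.hand_in(): hands the job in, once; it reports no verdict.
Trained networks look in the newest picture that a camera, given by its name, has taken for a name from the list of things; names that differ only in an ending like _2 or _b are one class to them, and where a whole thing is asked for, a point or a joint stands for the part that bears it (a point fixed in the world has none). Each returns a list of dicts, best first, with "conf" (0 to 1); they miss things now and then, are a little off and sometimes report something else, mostly with a low value. They report only what shows in the picture. A call takes as long as a camera call. They do not tell look-alikes from the thing itself.
- spotter.spot_in(camera, query): "extent" ([left, top, right, bottom] in pixels, round what is visible of it).
The state is a dict: "clock": time; "joint_pos": joint angles; "qvel": joint speeds; "tau": joint torques, N m; "tcp_pos": TCP position; "orientation": TCP orientation; "wrist_force": force on the tool from outside, world axes, zero at the start; "ft_torque": the same for the moment, N m; "finger_gap": finger opening in m.
Only numpy, scipy, OpenCV 4.12 (cv2) and the standard library are available. Lean on these libraries where they do the work, as an engineer would, in place of code of your own. Each camera call takes 0.05 s, during which the arm holds its last target. There are 200 camera calls.

TASK

Secure the bottle caddy to its wooden dock on the stall table with the draw latch: gently set the latch's wire loop down into the slot of the steel keeper on the caddy and draw it back under the keeper's hook, then push the lever over with shut fingers, steadily and without forcing it, past centre until it lies fully down and the loop pulls the caddy tight against the rubber buffers. Then let go, and leave the other goods standing where they are.

Things in the scene. Friction and masses are not known exactly. Their poses are not given: they have to be found in the camera images.
- dock: fixed wooden dock block, 118 x 130 x 40 mm, carrying the latch; origin on the table directly under the lever's pivot, x points from the latch to the caddy, z up. The block spans x -87 to 31 mm. Low wooden rails (22 mm high, inner faces at y +-67.5 mm) run along both sides of the caddy.
- buffers (a point): fixed point midway between the free faces of two sprung rubber buffers on the dock (at dock x 50, y +-45, z 18 to 42 mm). Together they give 3 N per mm and travel up to 18 mm.
- pivot (a point): the lever's pivot axis (along dock y), 55 mm above the table over the dock's origin; fixed. The steel bracket cheeks at y +-16 mm rise 7 mm above it.
- lever: the latch's steel lever; origin on the pivot, axes as the dock's when it is fully down. Its angle is the tilt of its z from vertical (turned about dock y): 0 = fully down, level, pointing to dock -x; 1.57 = upright; stop at 2.1, leaning to the caddy. Friction (0.035 N m) holds it where it is left; starts at 1.4 to 1.6. Over 25 N of finger force bends it: push, do not squeeze.
- handle_mid (a point): point on the lever's handle 50 mm from the pivot, on its outer face, the one to push (up when down, towards the caddy when upright), 9 mm from the pivot in the lever's z. The handle is a plate 26 mm wide (y), 5 mm thick. Hooked, the lever resists most at about 0.4 to 1.0 rad (under 12 N here); dead centre is near 0.17 rad, past which it is pulled down.
- handle_end (a point): middle of the handle's end on its outer face, 72 mm from the pivot
- bail: the latch's wire loop: two side rods (6 mm thick, at y +-22 mm) 100 mm long along its x, joined at the far end by a straight crossbar (6 mm thick, along y). Origin on the hinge pin (axis y) that joins it to the lever; z is up when it lies level. Its hinge is stiff (0.028 N m): it stays where it is left; it starts sloping 0.1 to 0.45 rad up towards the caddy, clear above the keeper.
- loop_pin (a point): the loop's hinge pin on the lever: in the lever's frame at x -23.6, z -4.2 mm, so 24 mm from the pivot; it swings with the lever, so moving the loop lengthways turns the lever and back
- crossbar (a point): centre of the loop's crossbar, 100 mm from the loop's hinge pin
- tab (a point): grip point of the finger tab, 38 mm above the crossbar in the loop's z. The tab is a steel plate 9 mm thick (x), 14 mm wide (y), 12 to 48 mm above the crossbar's centre, carried over the crossbar by a 4 mm wire arch (top of the arch 15 mm above the crossbar); take it across the 14 mm, a finger on either side along y.
- caddy: loose caddy, about 0.8 to 1.2 kg, 220 x 130 mm, on the table between the rails, 0 to 3 mm clear of the buffers at first; origin centre of underside, x as the dock's. Near end (x -110 to -25 mm): wooden nose 45 mm high. Behind it a green tub, walls 72 mm high, with six bottles fixed in it, tops 131 mm above the table, x 15 to 110 mm, and a hoop handle.
- keeper_mark (a point): a point of the caddy at x -70 mm, 52 mm above the table: where the middle of the keeper's slot floor would be in mid adjustment. The steel keeper (30 mm wide in y) is screwed to the nose through slotted holes, anywhere from 6 mm nearer the latch to 6 mm farther than this, so the slot must be found by feel (or seen). It does not shift in use.
- keeper_top (a point): a point of the caddy 11 mm above keeper_mark: top of the keeper's hook. The slot runs along y, open above; its mouth is 8.5 mm wide in x, between the hook (latch side) and a rear wall 9 mm high. The hook overhangs 4 mm to the rear, 7.5 mm above the floor: draw the loop back under it by feel, as the stiff loop lifts with the lever. Bar down in the slot: centre 3 mm above the floor.
- bottle_a: loose white pump bottle, 56 mm across, 165 mm high, beside the latch; origin centre of underside
- bottle_b: second such loose bottle on the other side of the latch
- jar_a: loose jar, 60 mm across, 50 mm high, beside the caddy; origin centre of underside
- soap: loose soap bar, 75 x 50 x 25 mm; origin centre of underside
There are look-alikes about, which are no part of the job. What is shaped like the bottle_a but green is not meant. Leave any green or purple look-alike of the bottle_b alone.

How it is judged:
By the outcome, as a careful person would: the job done as asked, in the order asked, and still so for the second after the job is handed in, with the robot touching nothing.
It also fails if it takes over 72 s, if anything falls off the work surface, if the arm or the gripper's body presses on something with over 40 N, if the wrist force passes 120 N, or if a joint passes its speed limit or range.

## Working session

There is one attempt and no reset: what is moved stays moved. The work goes in short steps, Python scripts to look and compute and a tool call to move; the robot and the scene stay as the last step left them, time stands still between calls to the robot, and variables do not carry over. Pictures are saved under pics/ and viewed, about 8 in all and at most 12, crops included, and the job is handed in when it is done.

Besides the shell and the picture viewer there is one more tool, called after ">>>" as name(argument=value, ...) on one line, values as JSON. play_rows: Moves the arm, as the interface text tells. Its arguments: {"type":"object","properties":{"moves":{"type":"array"},"force":{"type":"number"}},"required":["moves"]}

```bash
ls; mkdir -p pics; python3 - <<'E'
from workcell import get_state, imaging, env, spotter
import cv2,numpy as np
s=get_state();print({k:np.round(v,3).tolist() for k,v in s.items()})
a=imaging.read_camera("scene");b=imaging.read_camera("top")
cv2.imwrite("pics/scene.png",a[:,:,::-1]);cv2.imwrite("pics/top.png",b[:,:,::-1])
for c in ("scene","top"):
  for q in ("dock","lever","bail","caddy","crossbar","tab","keeper_top","bottle_a","jar_a","soap"):
    print(c,q,[( [round(x) for x in d["extent"]],round(d["conf"],2)) for d in spotter.spot_in(c,q)[:4]])
for c in ("scene","top","wrist"): print(c,imaging.camera_info(c))
E
```

```text
pics
{'clock': 0.0, 'joint_pos': [-1.488, 0.314, 0.045, 1.304, 0.0, 1.431], 'qvel': [-0.001, 0.002, 0.001, 0.0, -0.001, 0.0], 'tau': [-0.0, -48.063, 29.853, 0.019, -0.0, 0.0], 'tcp_pos': [0.127, -0.56, 0.23], 'orientation': [-0.001, 0.994, 0.111, 0.0], 'wrist_force': [-0.386, 0.544, 0.317], 'ft_torque': [-0.013, 0.006, 0.042], 'finger_gap': 0.086}
scene dock [([226, 183, 381, 272], 0.73), ([255, 186, 298, 212], 0.69)]
scene lever [([252, 187, 302, 219], 0.65)]
scene bail [([274, 176, 381, 257], 0.7), ([258, 185, 301, 209], 0.69)]
scene caddy [([275, 173, 383, 257], 0.88)]
scene crossbar [([253, 183, 304, 212], 0.58)]
scene tab [([259, 184, 300, 212], 0.53)]
scene keeper_top [([275, 177, 378, 257], 0.63), ([257, 183, 300, 211], 0.44)]
scene bottle_a [([275, 140, 307, 207], 0.94), ([311, 129, 331, 189], 0.86), ([150, 201, 190, 276], 0.76), ([270, 120, 287, 176], 0.63)]
scene jar_a [([272, 259, 299, 291], 0.94)]
scene soap [([220, 182, 255, 197], 0.89)]
top dock [([197, 92, 314, 286], 0.57)]
top lever [([238, 176, 285, 239], 0.74)]
top bail [([244, 172, 284, 238], 0.88)]
top caddy [([19
[... 873 characters left out ...]
76173, -0.99931904,  0.02311317, -0.06428616],
       [-0.98384471, -0.03238866, -0.17606976,  0.56415561],
       [ 0.17669846, -0.0176757 , -0.98410631,  0.86461124],
       [ 0.        ,  0.        ,  0.        ,  1.        ]])}
wrist {'fx': 325.19226210127806, 'fy': 325.19226210127806, 'cx': 278.65059354514653, 'cy': 211.01429929421084, 'world_to_cam': array([[ 2.21280039e-01, -9.75210294e-01, -1.63096180e-04,
        -5.75238909e-01],
       [-9.29786085e-01, -2.11023502e-01,  3.01607224e-01,
        -3.95842956e-02],
       [-2.94164887e-01, -6.65880136e-02, -9.53432250e-01,
         3.80768938e-01],
       [ 0.00000000e+00,  0.00000000e+00,  0.00000000e+00,
         1.00000000e+00]])}
```

```bash
python3 - <<'E'
import cv2
a=cv2.imread("pics/scene.png")[110:310,130:400];b=cv2.imread("pics/top.png")[70:340,80:460]
cv2.imwrite("pics/s1.png",cv2.resize(a,(800,593),interpolation=cv2.INTER_CUBIC));cv2.imwrite("pics/t1.png",cv2.resize(b,(800,568),interpolation=cv2.INTER_CUBIC))
E
```

```text
(no output)
```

View pics/s1.png

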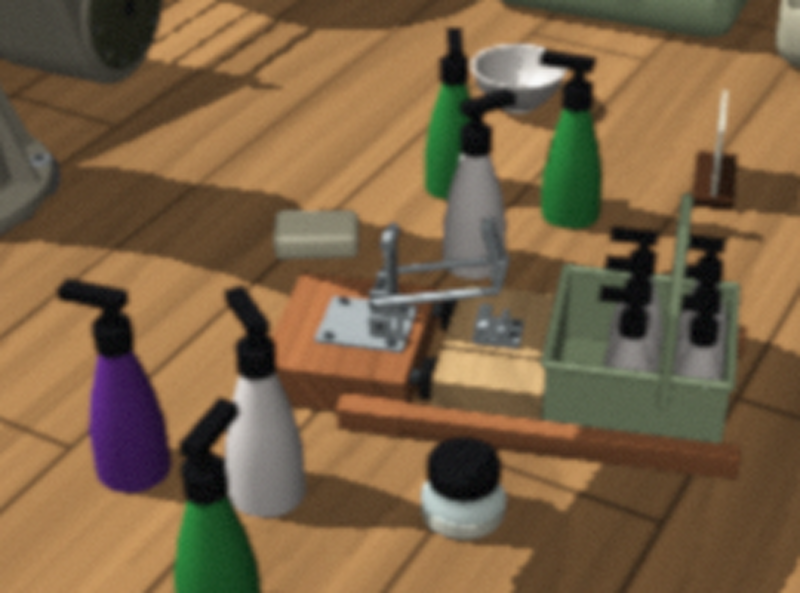

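View pics/t1.png

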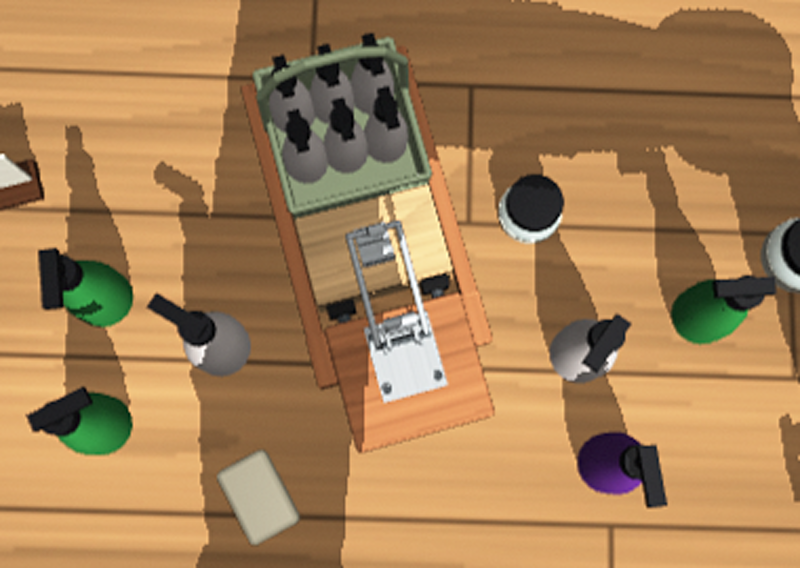

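```bash
cat > h.py <<'E'
import numpy as np, cv2
from workcell import get_state, imaging, env, spotter
from scipy.optimize import least_squares
def proj(ci,P):
    p=np.atleast_2d(P)@ci["world_to_cam"][:3,:3].T+ci["world_to_cam"][:3,3]
    return np.c_[ci["fx"]*p[:,0]/p[:,2]+ci["cx"],ci["fy"]*p[:,1]/p[:,2]+ci["cy"]]
def fish(ci,P):
    p=np.atleast_2d(P)@ci["world_to_cam"][:3,:3].T+ci["world_to_cam"][:3,3]
    r=np.hypot(p[:,0],p[:,1]);k=np.arctan2(r,p[:,2])/r
    return np.c_[ci["fx"]*p[:,0]*k+ci["cx"],ci["fy"]*p[:,1]*k+ci["cy"]]
def d2w(d,p):  # d=(x,y,yaw), p mm dock
    p=np.atleast_2d(p)/1000.;c,s=np.cos(d[2]),np.sin(d[2])
    return np.c_[d[0]+c*p[:,0]-s*p[:,1],d[1]+s*p[:,0]+c*p[:,1],p[:,2]]
def pin(al): # dock mm; lever rotated: al=tilt, handle -x goes up
    c,s=np.cos(al),np.sin(al); x,z=-23.6,-4.2
    return np.array([x*c+z*s, 55-x*s+z*c])
def bail(al,be): # crossbar, tab centre (x,z) in dock, be = slope up
    p=pin(al);c,s=np.cos(be),np.sin(be)
    return p, p+100*np.array([c,s]), p+100*np.array([c,s])+38*np.array([-s,c])
E
python3 - <<'E'
from h import *
T,S=imaging.camera_info("top"),imaging.camera_info("scene")
top=lambda u:np.array(u)/2.105+[80,70]
sc=lambda u:np.array(u)/2.963+[130,110]
def cad(g,p): return [p[0]+g,p[1],p[2]]
def res(v,out=False):
    d=v[:3];g=v[3];al,be=v[4:6]
    pn,cb,tb=bail(al,be)
    F=[]
    for p,u in [((31,65,40),(326,330)),((-87,65,40),(360,452)),((-87,-65,40),(493,412)),
      ((g-25,65,72),(290,213)),((g-25,-65,72),(430,178)),
      ((cb[0],22,cb[1]),(348,236)),((cb[0],-22,cb[1]),(402,224)),((pn[0],22,pn[1]),(370,335)),((pn[0],-22,pn[1]),(427,325))]:
        F.append(proj(T,d2w(d,p))[0]-top(u))
    for p,u in [((-87,65,40),(302,278)),((-87,-65,40),(272,362)),((31,-65,40),(410,383)),
      ((g-25,-65,72),(547,367)),((g+110,-65,72),(727,383)),((g-25,65,72),(563,268)),
      ((cb[0],0,cb[1]),(500,278))]:
        F.append(proj(S,d2w(d,p))[0]-sc(u))
    F=np.array(F)
    return F if out else F.ravel()
r=least_squares(lambda v:res(v),[.38,0,.25,160,1.5,.3],x_scale=[.01,.01,.1,10,.1,.1],loss="soft_l1")
print(r.x.round(4));print(res(r.x,True).round(1).tolist())
np.save("fit.npy",r.x)
d=r.x[:3]
for n,b in (("A",(340,218,380,254)),("white2",(168,200,200,250))):pass
pn,cb,tb=bail(*r.x[4:6]);print(pn,cb,tb,d2w(d,[tb[0],0,tb[1]]),d2w(d,[r.x[3]-70,0,52]))
E
```

```text
[ 5.231000e-01 -3.820000e-02  3.127000e-01  1.582468e+02  1.553500e+00
  2.246000e-01]
[[-1.4, -2.0], [-0.9, -0.4], [1.7, -0.8], [0.3, -0.2], [-0.4, -1.7], [-0.2, -0.8], [-2.7, -1.5], [4.1, 4.6], [-0.1, 2.8], [-0.9, -2.2], [-5.1, 1.0], [-1.2, -0.2], [-1.7, -0.8], [0.1, 0.8], [-0.4, -0.3], [0.6, -0.2]]
[-4.60785315 78.5237686 ] [ 92.87937641 100.80021518] [ 84.41432671 137.84536241] [[ 0.60340269 -0.01225041  0.13784536]] [[ 0.60704941 -0.0110716   0.052     ]]
```

>>> play_rows(moves=[{"claw": 4, "delta_pos": [5, -4, 0], "twist": 0}, {"claw": 4, "delta_pos": [10, -8, 0], "twist": -1}, {"claw": 4, "delta_pos": [15, -12, 0], "twist": -2}, {"claw": 4, "delta_pos": [20, -16, 0], "twist": -2}, {"claw": 4, "delta_pos": [25, -20, 0], "twist": -3}, {"claw": 4, "delta_pos": [30, -24, 0], "twist": -3}, {"claw": 4, "delta_pos": [35, -28, 0], "twist": -4}, {"claw": 4, "delta_pos": [40, -32, 0], "twist": -5}, {"claw": 4, "delta_pos": [45, -36, 0], "twist": -5}, {"claw": 4, "delta_pos": [50, -40, 0], "twist": -5}, {"claw": 4, "delta_pos": [53, -42.3, 0], "twist": -5}, {"claw": 4, "delta_pos": [53, -42.3, 0], "twist": -5}])

```text
clock: 2.6
tcp_pos: [0.5521, -0.0283, 0.2308]
orientation: [-0.0, 0.988, 0.157, 0.0]
wrist_force: [0.3, -0.7, -0.8]
finger_gap: 0.0399
```

```bash
python3 - <<'E'
from h import *
import json
s=get_state();print({k:np.round(v,4).tolist() for k,v in s.items()})
ci=imaging.camera_info("wrist");a=imaging.read_camera("wrist")
np.save("w1.npy",ci["world_to_cam"])
cv2.imwrite("pics/w1.png",a[:,:,::-1])
a=imaging.read_camera("scene");cv2.imwrite("pics/scene2.png",a[:,:,::-1])
cv2.imwrite("pics/w1b.png",cv2.resize(cv2.imread("pics/w1.png"),(800,600),interpolation=cv2.INTER_CUBIC))
E
```

```text
{'clock': 2.6, 'joint_pos': [-0.1966, 0.2699, -0.0142, 1.2864, 0.0004, 2.6296], 'qvel': [-0.0599, -0.03, -0.04, 0.0151, -0.0222, -0.0287], 'tau': [1.5005, -44.9919, 30.5674, -0.2856, 0.2519, 0.2403], 'tcp_pos': [0.5521, -0.0283, 0.2308], 'orientation': [-0.0001, 0.9876, 0.157, 0.0002], 'wrist_force': [0.3165, -0.7001, -0.7916], 'ft_torque': [0.0267, 0.0528, -0.0372], 'finger_gap': 0.0399}
```

View pics/w1b.png

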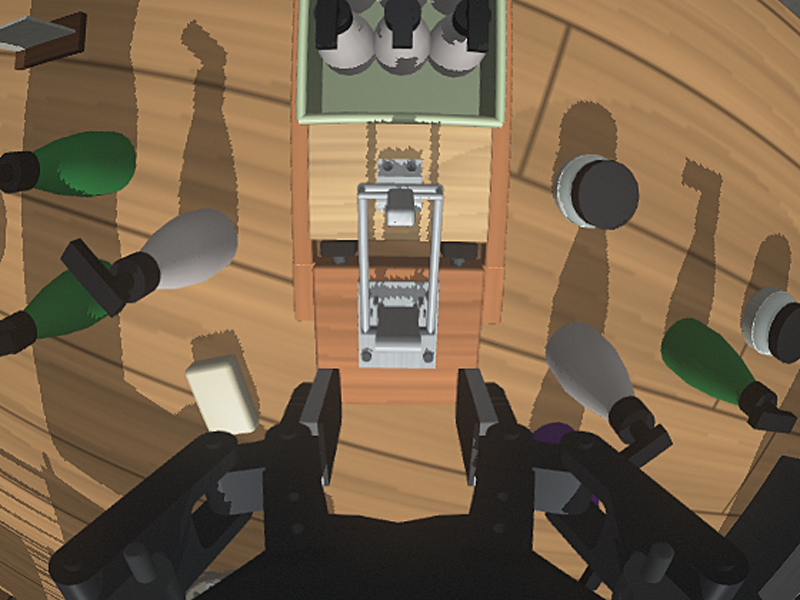

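```bash
cat > fit2.py <<'E'
from h import *
T,S,W=[imaging.camera_info(c) for c in ("top","scene","wrist")]
W["world_to_cam"]=np.load("w1.npy")
sc=lambda u:np.array(u)/2.963+[130,110]
top=lambda u:np.array(u)/2.105+[80,70]
wr=lambda u:(np.array(u)+.5)*.7-.5
def res(v,out=False):
    d=v[:3];g=v[3];al,be=v[4:6]
    pn,cb,tb=bail(al,be);tt=cb+48*np.array([-np.sin(be),np.cos(be)])
    le=(72*np.array([-np.cos(al),np.sin(al)])+9*np.array([np.sin(al),np.cos(al)])+[0,55])
    F=[]
    for p,u in [((31,65,40),(313,266)),((31,-65,40),(487,266)),((-87,65,40),(319,403)),((-87,-65,40),(481,403)),
      ((g-25,65,72),(301,124)),((g-25,-65,72),(505,126)),
      ((cb[0],22,cb[1]),(363,189)),((cb[0],-22,cb[1]),(438,189))]:
        F.append(fish(W,d2w(d,p))[0]-wr(u))
    for p,u in [((g-25,-65,72),(547,367)),((g+110,-65,72),(727,383)),((g-25,65,72),(563,268)),((-87,65,40),(302,278)),((-87,-65,40),(272,362)),((31,-65,40),(410,383)),
      ((cb[0],-22,cb[1]),(499,292)),((tt[0],0,tt[1]),(490,222)),((le[0],0,le[1]),(391,230))]:
        F.append((proj(S,d2w(d,p))[0]-sc(u)))
    F=np.array(F)
    return F if out else F.ravel()
if __name__=="__main__":
    r=least_squares(lambda v:res(v),[.523,-.038,.31,160,1.5,.3],x_scale=[.01,.01,.1,10,.1,.1],loss="soft_l1")
    v=r.x;print(v.round(4));print(res(v,True).round(1).tolist())
    np.save("fit.npy",v);d=v[:3]
    pn,cb,tb=bail(*v[4:6]);print(pn,cb,tb,d2w(d,[tb[0],0,tb[1]]),d2w(d,[v[3]-70,0,52]))
    # keeper: dock x of wrist rows at plane z
    for z in (45,52,61,63): 
        xs=np.arange(70,130,1.);uv=fish(W,d2w(d,np.c_[xs,0*xs,0*xs+z]));vv=(uv[:,1]+.5)/.7
        print(z,[(q,np.interp(-q,-vv[::1],xs).round(1)) for q in (150,157,170,180,186)])
    cv2.imwrite("pics/k1.png",cv2.resize(cv2.imread("pics/w1.png")[95:165,225:335],(800,509),interpolation=cv2.INTER_CUBIC))
E
python3 fit2.py
```

```text
[ 5.236000e-01 -3.900000e-02  3.107000e-01  1.574134e+02  1.513700e+00
  2.547000e-01]
[[-0.1, -1.2], [0.0, -0.6], [1.5, 0.1], [-2.8, 0.6], [-0.4, -0.2], [-2.5, -0.7], [0.0, -0.9], [0.7, -0.5], [-2.1, -0.6], [-0.3, 1.2], [-0.6, -0.1], [-0.8, -2.0], [-5.1, 1.2], [-1.2, 0.1], [-1.2, -0.2], [-1.6, 0.1], [-0.8, 2.6]]
[-5.53882242 78.32212354] [ 91.2339849  103.52180139] [ 81.65810732 140.29546817] [[ 0.60133285 -0.01401246  0.14029547]] [[ 0.60681249 -0.01225272  0.052     ]]
45 [(150, np.float64(114.8)), (157, np.float64(109.9)), (170, np.float64(100.6)), (180, np.float64(93.5)), (186, np.float64(89.3))]
52 [(150, np.float64(114.7)), (157, np.float64(109.8)), (170, np.float64(100.8)), (180, np.float64(93.8)), (186, np.float64(89.7))]
61 [(150, np.float64(114.5)), (157, np.float64(109.8)), (170, np.float64(101.0)), (180, np.float64(94.2)), (186, np.float64(90.2))]
63 [(150, np.float64(114.4)), (157, np.float64(109.7)), (170, np.float64(101.0)), (180, np.float64(94.3)), (186, np.float64(90.3))]
```

View pics/k1.png

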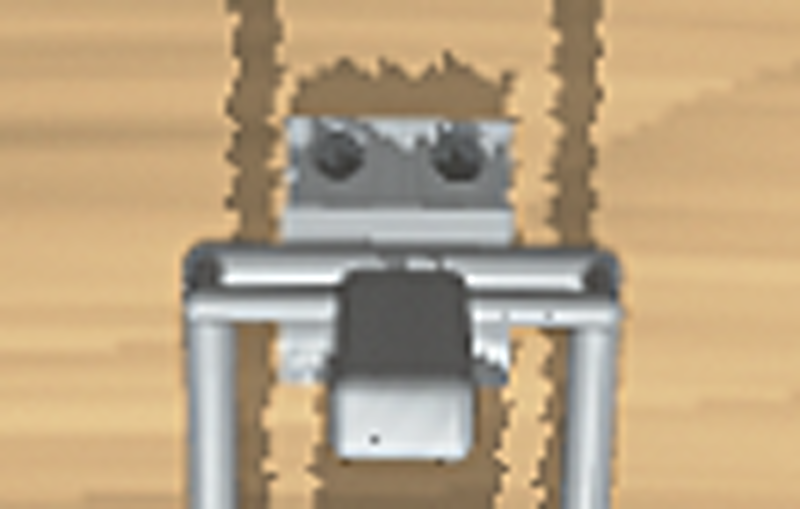

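```bash
python3 - <<'E'
from fit2 import *
v=np.load("fit.npy");d=v[:3];s=get_state();t=s["tcp_pos"]
for al,be in [(1.514,.2547),(1.514,.29),(1.48,.2547)]:
  pn,cb,tb=bail(al,be);tt=cb+48*np.array([-np.sin(be),np.cos(be)]);ar=cb+13*np.array([-np.sin(be),np.cos(be)])
  for p in (tt,cb,ar,pn): print(p.round(1),fish(W,d2w(d,[p[0],0,p[1]]))[0].round(1))
print("obs tabtop 280.3 152.5 ; crossbar v131.9 u",225+402/7.27, "arch v",95+305/7.27)
p=bail(*v[4:6])[2];w=d2w(d,[p[0],0,p[1]])[0]
q=s["orientation"];from scipy.spatial.transform import Rotation as R
Rm=R.from_quat(np.roll(q,-1)).as_matrix()
print(R.from_matrix(Rm).as_euler("zyx"),"tool delta to tab cm",(Rm.T@(w-t)*100).round(2),t,fish(W,t)[0])
E
```

```text
[ 79.1 150. ] [280.8 152.7]
[ 91.2 103.5] [280.6 131.3]
[ 88.  116.1] [280.6 136.3]
[-5.5 78.3] [279.8 230.3]
[ 76.6 152.9] [280.8 157. ]
[ 90.3 106.9] [280.6 132.7]
[ 86.6 119.4] [280.6 138.4]
[-5.5 78.3] [279.8 230.3]
[ 78.4 149.8] [280.8 153.8]
[ 90.5 103.3] [280.6 132.2]
[ 87.2 115.9] [280.6 137.3]
[-6.3 78.1] [279.8 231. ]
obs tabtop 280.3 152.5 ; crossbar v131.9 u 280.2957359009629 arch v 136.95323246217333
[-3.11558763e-01 -9.76324027e-04  3.14132715e+00] tool delta to tab cm [ 5.38 -0.03  9.06] [ 0.55029668 -0.03073659  0.2309245 ] [281.70771068 276.53733228]
```

>>> play_rows(moves=[{"claw": 4, "delta_pos": [5.4, 0, 1], "twist": 0}, {"claw": 4, "delta_pos": [5.4, 0, 5], "twist": 0}, {"claw": 4, "delta_pos": [5.4, 0, 8], "twist": 0}, {"claw": 4, "delta_pos": [5.4, 0, 10.6], "twist": 0}, {"claw": 4, "delta_pos": [5.4, 0, 10.6], "twist": 0}, {"claw": 2.4, "delta_pos": [5.4, 0, 10.6], "twist": 0}, {"claw": 2.4, "delta_pos": [5.4, 0, 10.6], "twist": 0}, {"claw": 2.4, "delta_pos": [5.4, 0, 10.6], "twist": 0}], force=25)

```text
clock: 3.7
tcp_pos: [0.6026, -0.015, 0.1265]
orientation: [0.0, 0.988, 0.154, 0.001]
wrist_force: [1.5, -0.2, -0.3]
finger_gap: 0.0238
```

```bash
cat > look.py <<'E'
from h import *
import sys
n=sys.argv[1];x0,y0,x1,y1=map(int,sys.argv[2:6]) if len(sys.argv)>2 else (0,0,560,420)
s=get_state();print({k:np.round(s[k],4).tolist() for k in ("clock","tcp_pos","orientation","wrist_force","finger_gap")})
np.save(n+".npy",imaging.camera_info("wrist")["world_to_cam"]);a=imaging.read_camera("wrist")[:,:,::-1]
cv2.imwrite("pics/%s.png"%n,a)
k=min(800/(x1-x0),600/(y1-y0));cv2.imwrite("pics/%sc.png"%n,cv2.resize(a[y0:y1,x0:x1],None,fx=k,fy=k,interpolation=cv2.INTER_CUBIC));print("scale",k)
v=np.load("fit.npy");c,si=np.cos(v[2]),np.sin(v[2]);t=s["tcp_pos"]-[v[0],v[1],0]
print("dock tcp mm",np.round([1000*(c*t[0]+si*t[1]),1000*(-si*t[0]+c*t[1]),1000*t[2]],1))
E
python3 look.py w2 180 60 400 225
```

```text
{'clock': 3.7, 'tcp_pos': [0.6026, -0.015, 0.1265], 'orientation': [0.0004, 0.988, 0.1543, 0.001], 'wrist_force': [1.5449, -0.1836, -0.2982], 'finger_gap': 0.0238}
scale 3.6363636363636362
dock tcp mm [ 82.6  -1.3 126.5]
```

View pics/w2c.png

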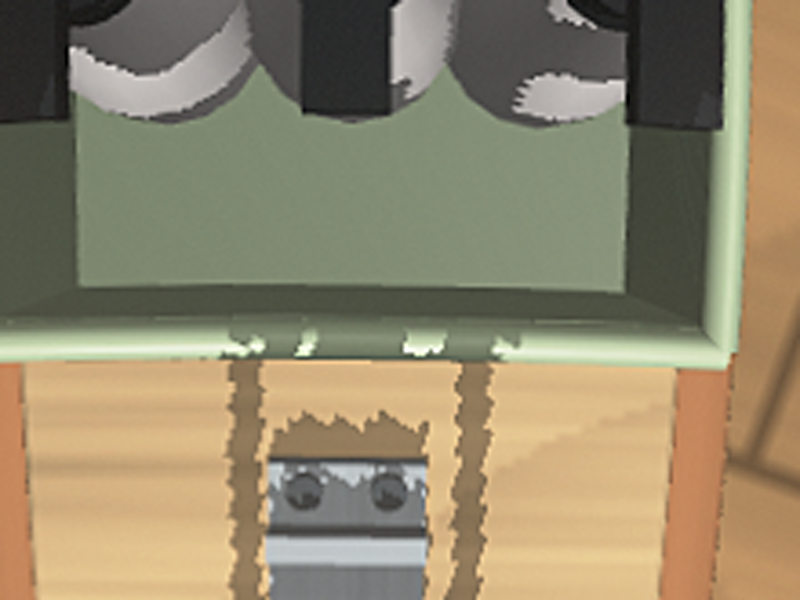

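```bash
python3 - <<'E'
from h import *
v=np.load("fit.npy");d=v[:3];W=imaging.camera_info("wrist");W["world_to_cam"]=np.load("w2.npy")
xs=np.arange(60,150,.5)
def X(z,q):
  vv=fish(W,d2w(d,np.c_[xs,0*xs,0*xs+z]))[:,1];return np.interp(-q,-vv,xs).round(1)
print("wall",X(61,208),X(61,215.4),"tub outer",X(72,159),X(72,148),"plate rear",X(47,60+458/3.636),"holes",X(47,60+490/3.636))
print("screen u centre",fish(W,d2w(d,[90,0,61])), 180+347/3.636)
a=cv2.imread("pics/w2.png");cv2.imwrite("pics/w2d.png",cv2.resize(a[190:300,220:330],(600,600),interpolation=cv2.INTER_CUBIC))
E
```

```text
wall 95.9 90.7 tub outer 130.7 137.5 plate rear 107.9 holes 101.5
screen u centre [[276.35357664 216.38912113]] 275.43454345434543
```

View pics/w2d.png

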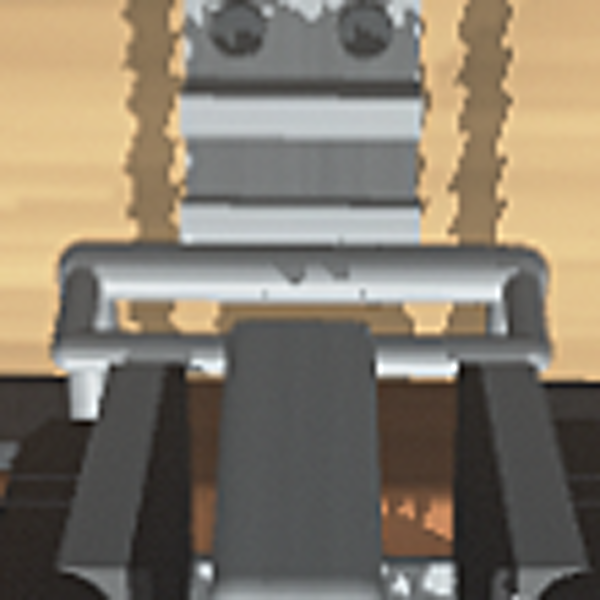

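>>> play_rows(moves=[{"claw": 2.4, "delta_pos": [-0.05, -0.16, 0], "twist": 0}, {"claw": 2.4, "delta_pos": [-0.05, -0.16, 0.1], "twist": 0}, {"claw": 1.0, "delta_pos": [-0.05, -0.16, 0.1], "twist": 0}, {"claw": 1.0, "delta_pos": [-0.05, -0.16, 0.1], "twist": 0}, {"claw": 1.0, "delta_pos": [-0.05, -0.16, 0.1], "twist": 0}], force=25)

```text
clock: 4.38
tcp_pos: [0.6009, -0.0133, 0.1241]
orientation: [-0.0, 0.988, 0.154, -0.0]
wrist_force: [-1.0, 0.3, -0.7]
finger_gap: 0.0134
```

```bash
python3 look.py w3 | grep -v scale; python3 - <<'E'
from h import *
v=np.load("fit.npy");d=v[:3];W=imaging.camera_info("wrist");W["world_to_cam"]=np.load("w2.npy")
xs=np.arange(60,150,.5)
def X(z,q):
  vv=fish(W,d2w(d,np.c_[xs,0*xs,0*xs+z]))[:,1];return np.interp(-q,-vv,xs).round(1)
print("hook edge",X(63,227),"wall",X(61,215.7),"crossbar in w2 z103", X(103.5,190+272/5.4545))
from scipy.optimize import fsolve
def inv(tx,tz,x0=(1.5,0)): return fsolve(lambda q:bail(*q)[1]-[tx,tz],x0)
q=(1.514,.2547);b0=bail(*q);print("start tab",b0[2])
for cx,cz in [(89,90),(88,80),(87,72),(86.5,66),(86.5,60),(86.5,56),(84,56),(82,56),(80,56)]:
  q=inv(cx,cz,q);print((cx,cz),q.round(3),(bail(*q)[2]-b0[2]).round(1))
E
```

```text
{'clock': 4.375, 'tcp_pos': [0.6009, -0.0133, 0.1241], 'orientation': [-0.0, 0.988, 0.1544, -0.0001], 'wrist_force': [-0.995, 0.2594, -0.6644], 'finger_gap': 0.0134}
dock tcp mm [ 81.4   0.8 124.1]
hook edge 83.1 wall 90.5 crossbar in w2 z103 90.4
start tab [ 81.66669846 140.29311819]
(89, 90) [1.311 0.133] [  2.3 -12.6]
(88, 80) [1.227 0.042] [  4.7 -22.3]
(87, 72) [ 1.176 -0.032] [  6.5 -30.3]
(86.5, 66) [ 1.169 -0.091] [  8.3 -36.5]
(86.5, 60) [ 1.209 -0.157] [ 10.8 -42.8]
(86.5, 56) [ 1.248 -0.202] [ 12.5 -47.1]
(84, 56) [ 1.106 -0.183] [  9.3 -46.9]
(82, 56) [ 0.978 -0.163] [  6.5 -46.8]
(80, 56) [ 0.826 -0.135] [  3.5 -46.6]
```

>>> play_rows(moves=[{"claw": 1.0, "delta_pos": [0.05, 0, 0.4], "twist": 0}, {"claw": 1.0, "delta_pos": [0.15, 0, 0.8], "twist": 0}, {"claw": 1.0, "delta_pos": [0.25, 0, 1.2], "twist": 0}, {"claw": 1.0, "delta_pos": [0.35, 0, 1.6], "twist": 0}, {"claw": 1.0, "delta_pos": [0.45, 0, 2.0], "twist": 0}, {"claw": 1.0, "delta_pos": [0.55, 0, 2.4], "twist": 0}, {"claw": 1.0, "delta_pos": [0.65, 0, 2.7], "twist": 0}, {"claw": 1.0, "delta_pos": [0.72, 0, 2.9], "twist": 0}, {"claw": 1.0, "delta_pos": [0.72, 0, 2.9], "twist": 0}], force=20)

```text
clock: 5.55
tcp_pos: [0.6073, -0.0113, 0.0948]
orientation: [0.0, 0.988, 0.154, -0.001]
wrist_force: [-0.7, 0.5, 1.8]
finger_gap: 0.0135
```

```bash
python3 look.py w4 215 180 345 310
```

```text
{'clock': 5.55, 'tcp_pos': [0.6073, -0.0113, 0.0948], 'orientation': [0.0, 0.988, 0.1544, -0.0006], 'wrist_force': [-0.7358, 0.507, 1.8278], 'finger_gap': 0.0135}
scale 4.615384615384615
dock tcp mm [88.2  0.8 94.8]
```

View pics/w4c.png

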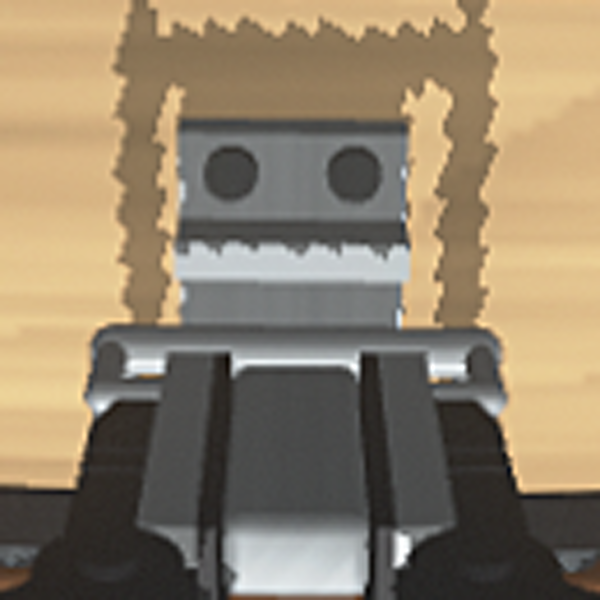

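```bash
cat > xs.py <<'E'
from h import *
v=np.load("fit.npy");d=v[:3];W=imaging.camera_info("wrist")
xs=np.arange(50,150,.5)
def X(n,z,q):
  W["world_to_cam"]=np.load(n+".npy")
  vv=fish(W,d2w(d,np.c_[xs,0*xs,0*xs+z]))[:,1];return np.interp(-q,-vv,xs).round(1)
E
python3 - <<'E'
from xs import *
print("wall front",X("w4",61,180+280/4.615),"rear",X("w4",61,180+248/4.615),[ (z,X("w4",z,180+346/4.615)) for z in (66,70,72,75,78)])
E
```

```text
wall front 90.9 rear 95.3 [(66, np.float64(83.9)), (70, np.float64(85.8)), (72, np.float64(86.8)), (75, np.float64(88.2)), (78, np.float64(89.6))]
```

>>> play_rows(moves=[{"claw": 1.0, "delta_pos": [0.12, 0, 0.35], "twist": 0}, {"claw": 1.0, "delta_pos": [0.24, 0, 0.7], "twist": 0}, {"claw": 1.0, "delta_pos": [0.3, 0, 0.85], "twist": 0}, {"claw": 1.0, "delta_pos": [0.37, 0, 1.0], "twist": 0}, {"claw": 1.0, "delta_pos": [0.43, 0, 1.15], "twist": 0}, {"claw": 1.0, "delta_pos": [0.5, 0, 1.3], "twist": 0}, {"claw": 1.0, "delta_pos": [0.5, 0, 1.3], "twist": 0}])

```text
clock: 6.48
tcp_pos: [0.6124, -0.0097, 0.082]
orientation: [0.0, 0.988, 0.154, -0.0]
wrist_force: [-2.4, -1.0, 1.4]
finger_gap: 0.0137
```

```bash
python3 look.py w5 215 180 345 310
```

```text
{'clock': 6.475, 'tcp_pos': [0.6124, -0.0097, 0.082], 'orientation': [0.0, 0.988, 0.1544, -0.0003], 'wrist_force': [-2.3621, -1.0307, 1.4241], 'finger_gap': 0.0137}
scale 4.615384615384615
dock tcp mm [93.5  0.8 82. ]
```

View pics/w5c.png

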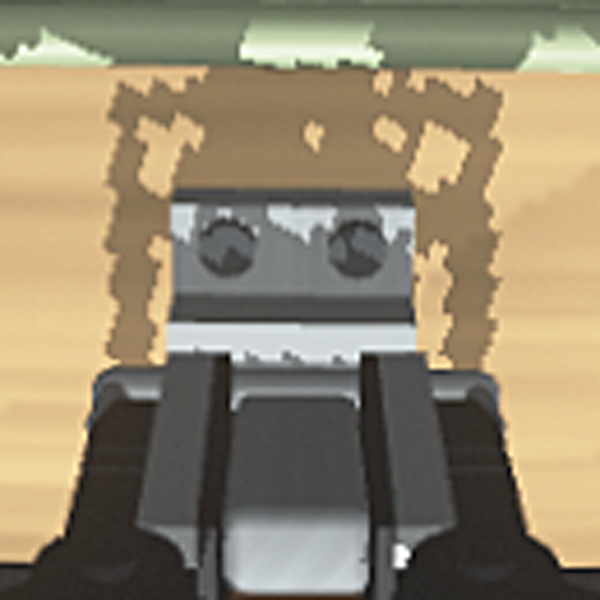

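>>> play_rows(moves=[{"claw": 1.0, "delta_pos": [0.06, 0, 0.15], "twist": 0}, {"claw": 1.0, "delta_pos": [0.12, 0, 0.3], "twist": 0}, {"claw": 1.0, "delta_pos": [0.17, 0, 0.42], "twist": 0}, {"claw": 1.0, "delta_pos": [0.17, 0, 0.42], "twist": 0}])

```text
clock: 7.02
tcp_pos: [0.6143, -0.009, 0.078]
orientation: [-0.0, 0.988, 0.154, 0.0]
wrist_force: [-1.1, -1.0, 0.8]
finger_gap: 0.0132
```

>>> play_rows(moves=[{"claw": 1.0, "delta_pos": [0.03, 0, 0.1], "twist": 0}, {"claw": 1.0, "delta_pos": [0.06, 0, 0.17], "twist": 0}, {"claw": 1.0, "delta_pos": [0.06, 0, 0.17], "twist": 0}])

```text
clock: 7.4
tcp_pos: [0.615, -0.0089, 0.0764]
orientation: [0.0, 0.988, 0.154, 0.0]
wrist_force: [-1.9, -1.3, 1.8]
finger_gap: 0.0134
```

>>> play_rows(moves=[{"claw": 1.0, "delta_pos": [0, 0, 0.08], "twist": 0}, {"claw": 1.0, "delta_pos": [0, 0, 0.15], "twist": 0}, {"claw": 1.0, "delta_pos": [0, 0, 0.15], "twist": 0}])

```text
clock: 7.78
tcp_pos: [0.6152, -0.0088, 0.075]
orientation: [0.0, 0.988, 0.154, 0.0]
wrist_force: [0.1, 0.2, 2.2]
finger_gap: 0.0134
```

>>> play_rows(moves=[{"claw": 1.0, "delta_pos": [0, 0, 0.08], "twist": 0}, {"claw": 1.0, "delta_pos": [0, 0, 0.16], "twist": 0}, {"claw": 1.0, "delta_pos": [0, 0, 0.16], "twist": 0}])

```text
clock: 8.15
tcp_pos: [0.6153, -0.0088, 0.0748]
orientation: [0.0, 0.988, 0.154, 0.001]
wrist_force: [-2.7, 0.7, 10.6]
finger_gap: 0.0135
```

```bash
python3 look.py w6 190 160 370 295
```

```text
{'clock': 8.15, 'tcp_pos': [0.6153, -0.0088, 0.0748], 'orientation': [0.0002, 0.988, 0.1545, 0.0009], 'wrist_force': [-2.7294, 0.6592, 10.5983], 'finger_gap': 0.0135}
scale 4.444444444444445
dock tcp mm [96.6  0.7 74.8]
```

View pics/w6c.png

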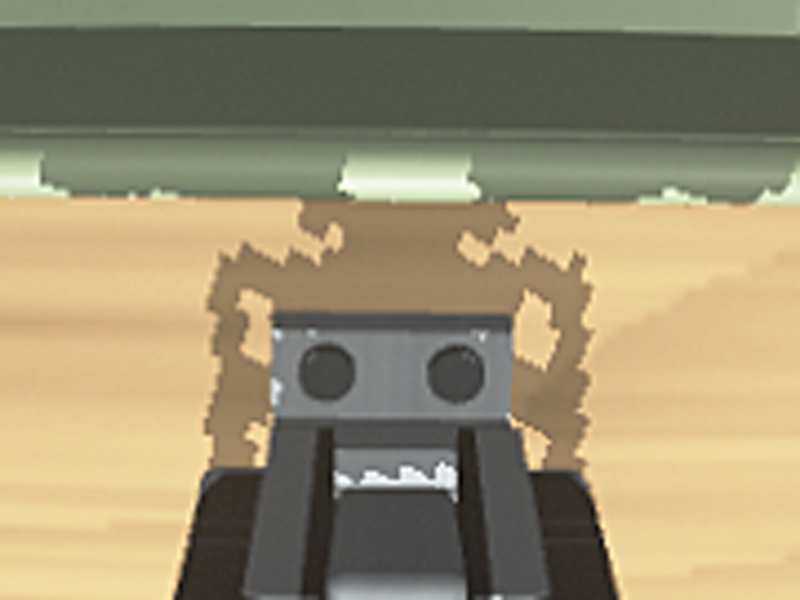

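>>> play_rows(moves=[{"claw": 1.0, "delta_pos": [-0.1, 0, -0.1], "twist": 0}, {"claw": 1.0, "delta_pos": [-0.2, 0, -0.1], "twist": 0}, {"claw": 1.0, "delta_pos": [-0.3, 0, -0.1], "twist": 0}, {"claw": 1.0, "delta_pos": [-0.4, 0, -0.1], "twist": 0}, {"claw": 1.0, "delta_pos": [-0.4, 0, -0.1], "twist": 0}])

```text
clock: 8.82
tcp_pos: [0.6124, -0.0098, 0.075]
orientation: [-0.0, 0.988, 0.155, 0.002]
wrist_force: [3.7, 4.5, 5.5]
finger_gap: 0.0133
```

>>> play_rows(moves=[{"claw": 1.0, "delta_pos": [-0.1, 0, 0], "twist": 0}, {"claw": 1.0, "delta_pos": [-0.2, 0, 0], "twist": 0}, {"claw": 1.0, "delta_pos": [-0.3, 0, 0], "twist": 0}, {"claw": 1.0, "delta_pos": [-0.3, 0, 0], "twist": 0}])

```text
clock: 9.32
tcp_pos: [0.6103, -0.0105, 0.0751]
orientation: [-0.0, 0.988, 0.155, 0.002]
wrist_force: [4.8, 4.3, 4.0]
finger_gap: 0.0135
```

>>> play_rows(moves=[{"claw": 1.0, "delta_pos": [-0.1, 0, 0], "twist": 0}, {"claw": 1.0, "delta_pos": [-0.2, 0, 0], "twist": 0}, {"claw": 1.0, "delta_pos": [-0.3, 0, 0], "twist": 0}, {"claw": 1.0, "delta_pos": [-0.3, 0, 0], "twist": 0}])

```text
clock: 9.82
tcp_pos: [0.6083, -0.0112, 0.0752]
orientation: [-0.0, 0.988, 0.155, 0.003]
wrist_force: [7.7, 4.8, 2.3]
finger_gap: 0.0134
```

>>> play_rows(moves=[{"claw": 1.0, "delta_pos": [-0.1, 0, 0], "twist": 0}, {"claw": 1.0, "delta_pos": [-0.2, 0, 0], "twist": 0}, {"claw": 1.0, "delta_pos": [-0.2, 0, 0], "twist": 0}, {"claw": 1.0, "delta_pos": [-0.2, 0, -0.1], "twist": 0}, {"claw": 1.0, "delta_pos": [-0.2, 0, -0.2], "twist": 0}, {"claw": 1.0, "delta_pos": [-0.2, 0, -0.3], "twist": 0}, {"claw": 1.0, "delta_pos": [-0.2, 0, -0.3], "twist": 0}])

```text
clock: 10.7
tcp_pos: [0.6049, -0.0121, 0.0768]
orientation: [-0.0, 0.988, 0.155, 0.001]
wrist_force: [6.8, 3.2, -2.4]
finger_gap: 0.0136
```

```bash
python3 look.py w7 190 160 370 295; python3 - <<'E'
from h import *
a=imaging.read_camera("scene");cv2.imwrite("pics/sc7.png",a[:,:,::-1]);cv2.imwrite("pics/sc7c.png",cv2.resize(a[165:265,215:385,::-1],(800,471),interpolation=cv2.INTER_CUBIC))
E
```

```text
{'clock': 10.7, 'tcp_pos': [0.6049, -0.0121, 0.0768], 'orientation': [-0.0003, 0.988, 0.1547, 0.0014], 'wrist_force': [6.7923, 3.2123, -2.4046], 'finger_gap': 0.0136}
scale 4.444444444444445
dock tcp mm [85.6  0.7 76.8]
```

View pics/sc7c.png

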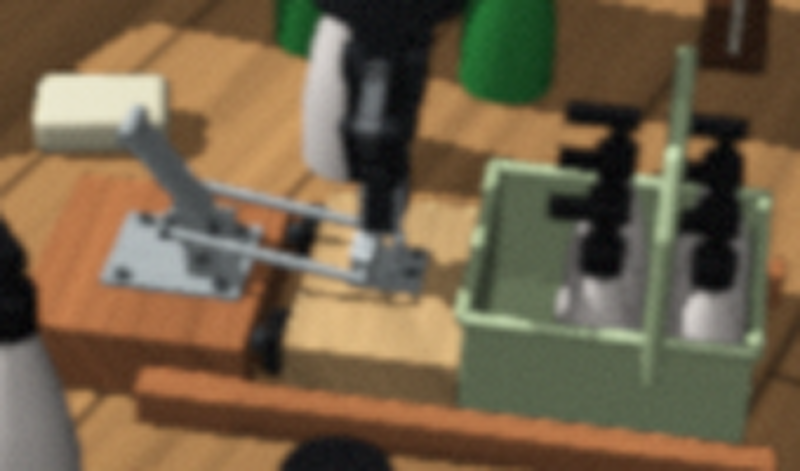

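```bash
python3 - <<'E'
from xs import *
from scipy.optimize import fsolve
def tabh(q,h=40.5):
  c=bail(*q)[1];return c+h*np.array([-np.sin(q[1]),np.cos(q[1])])
for nm,x,z in [("w4",88.2,94.8),("w5",93.5,82),("w6",96.6,74.8),("w7",85.6,76.8)]:
  q=fsolve(lambda q:tabh(q)-[x-.4,z+18.6],(1.1,-.1));print(nm,q.round(3),bail(*q)[1].round(1))
for n in ("w5","w6","w7"):
  g=cv2.cvtColor(cv2.imread(f"pics/{n}.png"),cv2.COLOR_BGR2HSV)
  col=np.median(cv2.imread(f"pics/{n}.png")[:,255:300].astype(int),axis=1)
  sd=np.median(cv2.imread(f"pics/{n}.png")[:,200:225].astype(int),axis=1)
  gb=sd[:,2]-sd[:,0]; # wood has red>blue
  i=next(k for k in range(150,260) if gb[k]>40 and gb[k+1]>40)
  b=col[:,2]-col[:,0];j=next(k for k in range(i+8,300) if b[k]<15)
  print(n,i,j,"tub",X(n,72,i-.5),"plate rear",X(n,47,j-.5))
E
```

```text
w4 [ 1.171 -0.022] [86.9 72.9]
w5 [ 1.227 -0.153] [86.9 60.6]
w6 [ 1.299 -0.229] [87. 54.]
w7 [ 0.802 -0.138] [79.6 55.3]
w5 194 221 tub 131.2 plate rear 108.5
w6 204 231 tub 131.3 plate rear 108.2
w7 185 214 tub 129.0 plate rear 106.7
```

>>> play_rows(moves=[{"claw": 1.0, "delta_pos": [0, 0, 0.15], "twist": 0}, {"claw": 3.2, "delta_pos": [0.0, 0, 0.15], "twist": 0}, {"claw": 3.2, "delta_pos": [0.0, 0, 0.15], "twist": 0}, {"claw": 3.2, "delta_pos": [0.0, 0, 0.15], "twist": 0}])

```text
clock: 11.3
tcp_pos: [0.6024, -0.0128, 0.0751]
orientation: [-0.0, 0.988, 0.154, -0.001]
wrist_force: [0.4, 0.1, 0.1]
finger_gap: 0.032
```

>>> play_rows(moves=[{"claw": 3.2, "delta_pos": [0, 0, -1], "twist": 0}, {"claw": 3.2, "delta_pos": [0, 0, -4], "twist": 0}, {"claw": 3.2, "delta_pos": [0, 0, -8], "twist": 0}, {"claw": 3.2, "delta_pos": [0, 0, -11], "twist": 0}, {"claw": 3.2, "delta_pos": [-3, 0, -12], "twist": 0}, {"claw": 0, "delta_pos": [-5, 0, -12], "twist": 0}, {"claw": 0, "delta_pos": [-5, 0, -12], "twist": 0}])

```text
clock: 12.18
tcp_pos: [0.5549, -0.0281, 0.197]
orientation: [0.0, 0.988, 0.154, 0.0]
wrist_force: [0.5, 0.2, 0.1]
finger_gap: 0.0
```

```bash
python3 look.py w8 190 110 370 290;  python3 - <<'E'
from h import *
a=imaging.read_camera("scene");cv2.imwrite("pics/sc8.png",a[:,:,::-1])
w=cv2.imread("pics/w8c.png");w=cv2.resize(w,(400,400));b=cv2.resize(a[165:265,225:325,::-1],(400,400),interpolation=cv2.INTER_CUBIC)
cv2.imwrite("pics/m8.png",np.hstack([w,b]))
E
```

```text
{'clock': 12.175, 'tcp_pos': [0.5549, -0.0281, 0.197], 'orientation': [0.0003, 0.9881, 0.154, 0.0004], 'wrist_force': [0.5258, 0.1627, 0.0836], 'finger_gap': 0.0}
scale 3.3333333333333335
dock tcp mm [ 33.2   0.8 197. ]
```

View pics/m8.png

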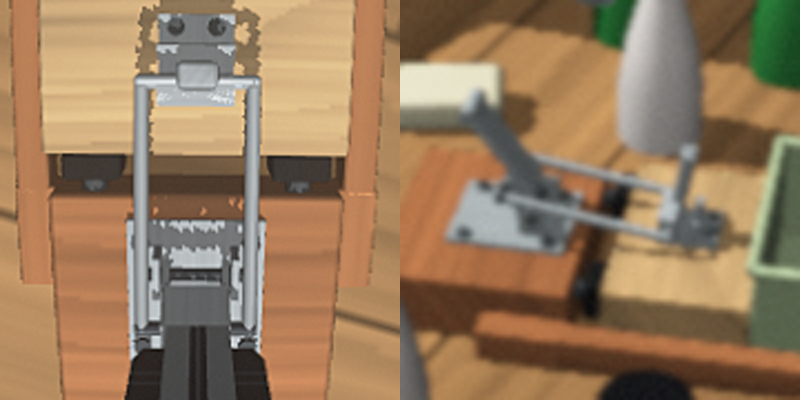

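```bash
python3 - <<'E'
from h import *
v=np.load("fit.npy");d=v[:3];S=imaging.camera_info("scene");s=get_state();t=s["tcp_pos"]
for al in np.arange(.5,1.2,.1):
  le=72*np.array([-np.cos(al),np.sin(al)])+5*np.array([np.sin(al),np.cos(al)])+[0,55]
  print(round(al,1),proj(S,d2w(d,[le[0],0,le[1]]))[0].round(1),le.round(1), "tcp path",np.round([-62*np.cos(al)+9*np.sin(al)+11,55+62*np.sin(al)+9*np.cos(al)],1))
for al in (.4,.3,.2,.1,0): print(al,np.round([-62*np.cos(al)+9*np.sin(al)+11,55+62*np.sin(al)+9*np.cos(al)],1))
E
```

```text
0.5 [233.7 199.4] [-60.8  93.9] tcp path [-39.1  92.6]
0.6 [235.4 197.5] [-56.6  99.8] tcp path [-35.1  97.4]
0.7 [237.3 195.8] [-51.8 105.2] tcp path [-30.6 101.8]
0.8 [239.4 194.2] [-46.6 110.1] tcp path [-25.7 105.7]
0.9 [241.8 192.9] [-40.8 114.5] tcp path [-20.5 109.2]
1.0 [244.3 191.8] [-34.7 118.3] tcp path [-14.9 112. ]
1.1 [247.  190.9] [-28.2 121.4] tcp path [ -9.1 114.3]
0.4 [-42.6  87.4]
0.3 [-45.6  81.9]
0.2 [-48.   76.1]
0.1 [-49.8  70.1]
0 [-51.  64.]
```

>>> play_rows(moves=[{"claw": 0, "delta_pos": [-3, 0.08, 0], "twist": 0}, {"claw": 0, "delta_pos": [-4.7, 0.08, 2], "twist": 0}, {"claw": 0, "delta_pos": [-4.7, 0.08, 5], "twist": 0}, {"claw": 0, "delta_pos": [-4.7, 0.08, 7.2], "twist": 0}, {"claw": 0, "delta_pos": [-4.7, 0.08, 7.2], "twist": 0}])

```text
clock: 12.9
tcp_pos: [0.5104, -0.0425, 0.1221]
orientation: [-0.001, 0.988, 0.155, -0.002]
wrist_force: [0.4, 0.8, -0.4]
finger_gap: 0.0001
```

>>> play_rows(moves=[{"claw": 0, "delta_pos": [-0.1, 0, 0.5], "twist": 0}, {"claw": 0, "delta_pos": [-0.13, 0, 1.0], "twist": 0}, {"claw": 0, "delta_pos": [-0.4, 0, 1.14], "twist": 0}, {"claw": 0, "delta_pos": [-0.69, 0, 1.28], "twist": 0}, {"claw": 0, "delta_pos": [-0.95, 0, 1.45], "twist": 0}, {"claw": 0, "delta_pos": [-1.2, 0, 1.63], "twist": 0}])

```text
clock: 13.65
tcp_pos: [0.5003, -0.0466, 0.1081]
orientation: [0.0, 0.988, 0.154, 0.001]
wrist_force: [1.4, 1.8, 3.1]
finger_gap: -0.0
```

>>> play_rows(moves=[{"claw": 0, "delta_pos": [-0.13, 0, 0.1], "twist": 0}, {"claw": 0, "delta_pos": [-0.25, 0, 0.2], "twist": 0}, {"claw": 0, "delta_pos": [-0.37, 0, 0.3], "twist": 0}, {"claw": 0, "delta_pos": [-0.5, 0, 0.4], "twist": 0}, {"claw": 0, "delta_pos": [-0.62, 0, 0.5], "twist": 0}, {"claw": 0, "delta_pos": [-0.72, 0, 0.62], "twist": 0}])

```text
clock: 14.4
tcp_pos: [0.4928, -0.0489, 0.1012]
orientation: [0.0, 0.988, 0.154, -0.0]
wrist_force: [0.7, -1.3, 3.7]
finger_gap: -0.0001
```

>>> play_rows(moves=[{"claw": 0, "delta_pos": [-0.12, 0, 0.11], "twist": 0}, {"claw": 0, "delta_pos": [-0.23, 0, 0.22], "twist": 0}, {"claw": 0, "delta_pos": [-0.33, 0, 0.34], "twist": 0}, {"claw": 0, "delta_pos": [-0.43, 0, 0.46], "twist": 0}, {"claw": 0, "delta_pos": [-0.53, 0, 0.58], "twist": 0}, {"claw": 0, "delta_pos": [-0.63, 0, 0.7], "twist": 0}])

```text
clock: 15.15
tcp_pos: [0.4867, -0.0507, 0.0941]
orientation: [0.0, 0.988, 0.154, -0.0]
wrist_force: [-0.9, -0.9, 4.4]
finger_gap: -0.0001
```

```bash
python3 look.py w9 150 0 410 250; python3 - <<'E'
from h import *
a=imaging.read_camera("scene");cv2.imwrite("pics/sc9.png",a[:,:,::-1])
w=cv2.imread("pics/w9c.png");w=cv2.resize(w,(400,400));b=cv2.resize(a[165:265,225:325,::-1],(400,400),interpolation=cv2.INTER_CUBIC)
cv2.imwrite("pics/m9.png",np.hstack([w,b]))
E
```

```text
{'clock': 15.15, 'tcp_pos': [0.4867, -0.0507, 0.0941], 'orientation': [0.0, 0.988, 0.1544, -0.0002], 'wrist_force': [-0.9391, -0.8662, 4.3792], 'finger_gap': -0.0001}
scale 2.4
dock tcp mm [-38.8   0.1  94.1]
```

View pics/m9.png

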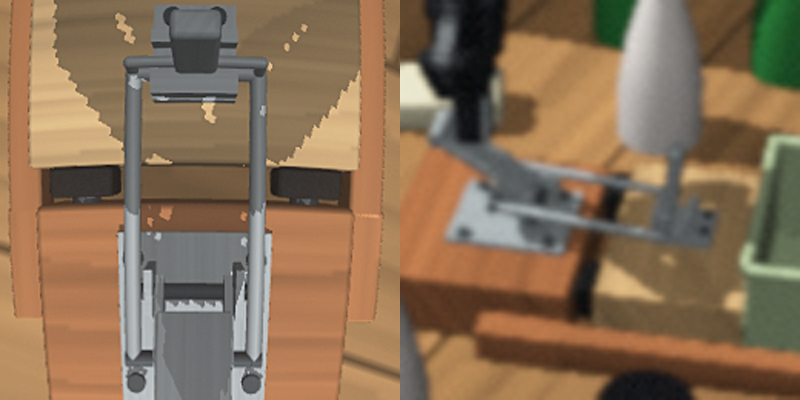

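```bash
cat > tub.py <<'E'
from xs import *
import sys
for n in sys.argv[1:]:
  im=cv2.imread(f"pics/{n}.png").astype(int)
  W["world_to_cam"]=np.load(n+".npy")
  for y in (35,50,-35,-50):
    P=np.arange(95,150,.25);uv=np.round(fish(W,d2w(d,np.c_[P,0*P+y,0*P+72]))).astype(int)
    c=[(im[b,a] if 0<=b<420 and 0<=a<560 else np.array([0,0,0])) for a,b in uv]
    g=np.array([k[1]-k[2] for k in c]) # green minus red
    i=np.where((g[:-1]<=0)&(g[1:]>0))[0]; print(n,y,P[i][:3])
E
python3 tub.py w7 w8 w9; python3 - <<'E'
from h import *
S=imaging.camera_info("scene");v=np.load("fit.npy");d=v[:3]
for n in ("scene","sc7","sc8","sc9"):
  im=cv2.imread(f"pics/{n}.png").astype(int);P=np.arange(110,160,.25)
  for y in (-64,):
   for z in (65,60,50):
    uv=proj(S,d2w(d,np.c_[P,0*P+y,0*P+z]));uv=np.round(uv).astype(int);g=np.array([im[b,a][1]-im[b,a][2] for a,b in uv]);i=np.where((g[:-1]<=0)&(g[1:]>0))[0];print(n,z,P[i][:3])
E
```

```text
w7 35 [129.5]
w7 50 [129.25]
w7 -35 [128.5]
w7 -50 [128.25]
w8 35 [130.]
w8 50 [129.75]
w8 -35 [129.]
w8 -50 [128.75]
w9 35 []
w9 50 []
w9 -35 []
w9 -50 []
scene 65 [136.75]
scene 60 [137.]
scene 50 [135.25]
sc7 65 [134.5]
sc7 60 [134.75]
sc7 50 [133.]
sc8 65 [134.5]
sc8 60 [134.75]
sc8 50 [135.25]
sc9 65 [130.25]
sc9 60 [130.5]
sc9 50 [130.75]
```

>>> play_rows(moves=[{"claw": 0, "delta_pos": [-0.09, 0, 0.13], "twist": 0}, {"claw": 0, "delta_pos": [-0.18, 0, 0.26], "twist": 0}, {"claw": 0, "delta_pos": [-0.27, 0, 0.39], "twist": 0}, {"claw": 0, "delta_pos": [-0.35, 0, 0.52], "twist": 0}, {"claw": 0, "delta_pos": [-0.43, 0, 0.66], "twist": 0}, {"claw": 0, "delta_pos": [-0.5, 0, 0.8], "twist": 0}, {"claw": 0, "delta_pos": [-0.58, 0, 0.94], "twist": 0}, {"claw": 0, "delta_pos": [-0.65, 0, 1.07], "twist": 0}])

```text
clock: 16.25
tcp_pos: [0.4805, -0.0527, 0.0834]
orientation: [-0.0, 0.988, 0.154, -0.0]
wrist_force: [-0.6, -0.0, 2.6]
finger_gap: -0.0004
```

>>> play_rows(moves=[{"claw": 0, "delta_pos": [-0.07, 0, 0.15], "twist": 0}, {"claw": 0, "delta_pos": [-0.13, 0, 0.3], "twist": 0}, {"claw": 0, "delta_pos": [-0.18, 0, 0.45], "twist": 0}, {"claw": 0, "delta_pos": [-0.24, 0, 0.6], "twist": 0}, {"claw": 0, "delta_pos": [-0.29, 0, 0.75], "twist": 0}, {"claw": 0, "delta_pos": [-0.34, 0, 0.9], "twist": 0}, {"claw": 0, "delta_pos": [-0.39, 0, 1.05], "twist": 0}, {"claw": 0, "delta_pos": [-0.43, 0, 1.2], "twist": 0}, {"claw": 0, "delta_pos": [-0.47, 0, 1.35], "twist": 0}, {"claw": 0, "delta_pos": [-0.5, 0, 1.5], "twist": 0}, {"claw": 0, "delta_pos": [-0.52, 0, 1.65], "twist": 0}, {"claw": 0, "delta_pos": [-0.52, 0, 1.75], "twist": 0}])

```text
clock: 17.75
tcp_pos: [0.4758, -0.0543, 0.0659]
orientation: [0.0, 0.988, 0.154, -0.0]
wrist_force: [0.7, -0.1, -0.0]
finger_gap: 0.0002
```

>>> play_rows(moves=[{"claw": 0, "delta_pos": [0, 0, 0.08], "twist": 0}, {"claw": 0, "delta_pos": [0, 0, 0.15], "twist": 0}, {"claw": 0, "delta_pos": [0, 0, 0.22], "twist": 0}, {"claw": 0, "delta_pos": [0, 0, 0.25], "twist": 0}])

```text
clock: 18.25
tcp_pos: [0.4758, -0.0543, 0.064]
orientation: [0.0, 0.988, 0.154, 0.0]
wrist_force: [-1.7, -0.1, 5.8]
finger_gap: 0.0
```

>>> play_rows(moves=[{"claw": 0, "delta_pos": [0, 0, -1], "twist": 0}, {"claw": 0, "delta_pos": [0, 0, -5], "twist": 0}, {"claw": 0, "delta_pos": [0, 0, -10], "twist": 0}, {"claw": 0, "delta_pos": [0, 0, -14], "twist": 0}, {"claw": 0, "delta_pos": [0, 0, -16], "twist": 0}, {"claw": 0, "delta_pos": [0, 0, -16], "twist": 0}, {"claw": 0, "delta_pos": [0, 0, -16], "twist": 0}])

```text
clock: 19.12
tcp_pos: [0.4753, -0.0542, 0.2228]
orientation: [-0.0, 0.988, 0.154, -0.001]
wrist_force: [-1.7, 0.2, 0.1]
finger_gap: -0.0001
```

```bash
python3 look.py w10; python3 - <<'E'
from h import *
S=imaging.camera_info("scene");v=np.load("fit.npy");d=v[:3]
a=imaging.read_camera("scene");cv2.imwrite("pics/sc10.png",a[:,:,::-1]);b=imaging.read_camera("top");cv2.imwrite("pics/top10.png",b[:,:,::-1])
for n in ("scene","sc8","sc9","sc10"):
  im=cv2.imread(f"pics/{n}.png").astype(int);P=np.arange(110,160,.25)
  for z in (65,60,50):
    uv=np.round(proj(S,d2w(d,np.c_[P,0*P-64,0*P+z]))).astype(int);g=np.array([im[y,x][1]-im[y,x][2] for x,y in uv]);i=np.where((g[:-1]<=0)&(g[1:]>0))[0];print(n,z,P[i][:2])
# brightness along predicted level handle vs leaning, and lever/bail/goods boxes
for q in ("lever","bail","bottle_a","jar_a","soap"): print(q,[([round(x) for x in k["extent"]],round(k["conf"],2)) for k in spotter.spot_in("scene",q)[:4]])
# steel (grey) pixels mask on handle location
for al in (0,.1,.2,.4):
  c=[]
  for r in (45,55,65,70):
    p=[-r*np.cos(al)+9*np.sin(al),-8,55+r*np.sin(al)+9*np.cos(al)];x,y=np.round(proj(S,d2w(d,p))[0]).astype(int);c.append(a[y,x].tolist())
  print(al,c)
E
```

```text
{'clock': 19.125, 'tcp_pos': [0.4753, -0.0542, 0.2228], 'orientation': [-0.0002, 0.988, 0.1544, -0.0005], 'wrist_force': [-1.6787, 0.1756, 0.1429], 'finger_gap': -0.0001}
scale 1.4285714285714286
dock tcp mm [-50.6   0.3 222.8]
scene 65 [136.75]
scene 60 [137.]
scene 50 [135.25]
sc8 65 [134.5]
sc8 60 [134.75]
sc8 50 [135.25]
sc9 65 [130.25]
sc9 60 [130.5]
sc9 50 [130.75]
sc10 65 [130.25]
sc10 60 [130.5]
sc10 50 [128.5]
lever [([226, 201, 294, 226], 0.73)]
bail [([246, 202, 292, 223], 0.74)]
bottle_a [([186, 245, 220, 329], 0.95), ([149, 204, 186, 274], 0.83), ([204, 208, 233, 280], 0.8), ([277, 140, 304, 204], 0.77)]
jar_a [([274, 258, 303, 292], 0.81)]
soap [([222, 180, 250, 197], 0.65)]
0 [[140, 145, 145], [174, 183, 183], [147, 149, 152], [131, 136, 137]]
0.1 [[176, 183, 185], [177, 185, 188], [165, 172, 176], [135, 141, 142]]
0.2 [[175, 183, 185], [177, 184, 187], [168, 173, 175], [135, 140, 143]]
0.4 [[186, 168, 161], [190, 126, 83], [188, 120, 74], [185, 119, 75]]
```

```bash
python3 -c "
from workcell import env;print(env.hand_in())"
```

```text
the job is handed in; nothing more can be done
None
```

The caddy is latched to the dock and the job is handed in. It took about 19 s of the 72 s. I set the loop into the keeper's slot, drew it back under the hook and released the tab. I then pushed the lever down with shut fingers and backed the arm off.

**Loop seated:** the bar met the slot floor about where the model puts it, at about 11 N. Drawn back, it moved about 5 mm relative to the keeper, which fits it sitting under the hook.

**Lever down:** readings between pushes stayed below 6 N; I had no reading during a push. Past dead centre the finger lost contact, then met the handle at 64.0 mm, the fully-down height. The last scene picture shows steel along the level handle.

**Caddy tight:** in the scene camera the caddy had moved about 4 mm or more towards the dock since the tab was released. It stayed there after I let go.

**Other goods:** the bottle behind the latch, the jar and the soap were found again within a few pixels of where they started. The white bottle on the near side, beside the purple look-alike, only matched roughly because the network's boxes changed. I know of no contact with it.

**Disagreements:** my fit put the caddy about 3 mm nearer the dock than the description allows, which I took as a camera offset, so I worked only from relative positions. The final check was by numbers, because I had used all 12 picture views. In it, one of three caddy-edge samples differed by about 2 mm.

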